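Sort the engine parts into their trays

ROBOT

A 7-joint arm with a two-finger parallel gripper is mounted at the origin on a cart in front of the work surface, level with it; the furniture and walls round the work are solid. World frame = base frame: x ahead of the robot, y to its left, z up, the work surface at z = 0. Lengths are in m, angles in rad, forces in N, time in s.
With the tool pointing down it reaches from about 0.35 to 0.9 m from the base axis. Payload 8.1 kg.
Tool frame: the origin (TCP) lies at the very end of the fingers, on their centre line; the grasp point (between the pads) lies 19 mm behind it; z points along the fingers, y is the line along which they close (so a half turn about z gives the same grasp; the last joint's range is limited). The gripper opens to 92 mm and grips with 3 to 60 N. Pads are 19 mm wide; open, the fingers measure 130 mm over their backs; the gripper's body (75 mm by 190 mm) begins 47 mm behind the grasp point.
Start: joints at [-0.103, 0.434, 0.025, 1.573, -0.012, 1.134, -0.075], TCP at [0.625, -0, 0.203] pointing down, gripper open.
Joint ranges: [-2.62, 2.62], [-0.44, 2.09], [-1.27, 1.32], [0.08, 2.57], [-1.32, 4.46], [0.12, 2], [-2.74, 2.74]. Speed limits (rad/s): [2.22, 2.22, 3.01, 3.01, 3.14, 3.14, 3.14].

INTERFACE

Orientations are given as a rotation vector (axis times angle).
In Python, from cell import arm gives the robot as it stands.
- The arm moves only by the shell command python3 -m pendant 'ROWS' [FORCE]. ROWS is a JSON object of lists of equal length, an entry for each row: "slide": the shift along the tool's x, y, z in units of 0.3 m (1.0 is 0.3 m), a list of three; "dr": the turn, a rotation vector about the tool's x, y, z in units of 0.12 rad (1.0 is 0.12 rad), a list of three; "claw": the opening, from 0 (shut) to 1 (fully open). In form: {"slide": [[tx, ty, tz], ...], "dr": [[ax, ay, az], ...], "claw": [claw, ...]}. A call has 1 to 10 rows; each row shifts and turns the commanded pose from where the row before left it, along the tool's axes as they then stand; what a row does not reach is not made up. A row lasts 1/10 s, in which the tool goes at most 50 mm and 8.59 degrees, less where a joint would pass 70% of its speed; a pose out of reach is approached as far as the arm can. A call with a number of a shift or a turn outside -1 to 1 is refused whole. A call with a gripper value outside its range is refused whole. The fingers move at their own pace and stop on an object; FORCE is the grip in N (left out, the last holds). Time passes only in rows, so rows that do not move let the fingers close. It gives the time, the measured TCP pose, the force, the opening and the grip force at its end, in the units of the state.
- arm.observe(): the state, without advancing time (a new reading comes with each control period).
- arm.get_image(name): name is "scene" or "side" or "wrist"; returns the picture (400x640x3 uint8, red, green, blue); there is no depth.
- arm.calibration(name): a dict with "K" (3x3 intrinsics, pixels), "xyz" and "orientation" of the camera in the world. Camera axes: x right, y up, looking along -z (the intrinsics and any distortion apply to the point x, -y, -z); pixel columns grow to the right and rows downward; lengths in m; the calibration is good to about 2 mm. A picture is of the moment at which its call begins: read the wrist's pose just before it. calibration takes no time and is no camera call; for the wrist camera it gives the pose at the moment of the call.
- arm.sign_off(): hands the job in; it is judged then, once.
The state is a dict: "clock": time; "joints": joint angles; "dq": joint speeds; "joint_efforts": joint torques, N m; "position": TCP position; "ee_rot": TCP orientation; "force": force on the tool from outside, world axes, zero at the start; "ft_torque": the same for the moment, N m; "width": opening from 0.0 (shut) to 1.0 (fully open); "gripper_force": force on a finger pad.
Only numpy, scipy, OpenCV 4.12 (cv2) and the standard library are available. Lean on these libraries where they do the work, as an engineer would, in place of code of your own. Each camera call takes 0.05 s, during which the arm holds its last target. There are 200 camera calls.

TASK

Put the engine parts lying along the raised plywood board away: lay one spark plug flat in the middle of each of the two compartments of the long tray, lay the longer hex bolt flat in the middle of the square tray, and lay the shorter hex bolt flat in the middle of the round dish. Leave the small upright carton and the wooden offcut where they are.

Things in the scene. Friction and masses are not known exactly. Their poses are not given: they have to be found in the camera images.
- plug_1: used spark plug lying on its side, steel with white insulator, 67 long; 35 to 70 g. Origin: mid-length, on the underside as it lies at the start (9 below its axis; turns if it rolls). y runs along it: hexagon (21 across) at y = +2 to +16, thread (17 across) on to +34, insulator (12 across) from +2 to -34. Grip the hexagon, at y = +8. The two plugs are alike, either may go in either compartment.
- plug_2: used spark plug lying on its side, steel with white insulator, 67 long; 35 to 70 g. Origin: mid-length, on the underside as it lies at the start (9 below its axis; turns if it rolls). y runs along it: hexagon (21 across) at y = +2 to +16, thread (17 across) on to +34, insulator (12 across) from +2 to -34. Grip the hexagon, at y = +8. The two plugs are alike, either may go in either compartment.
- long_bolt: hex bolt lying on its side, bare steel, 46 long, head 16 to 19 across. Origin: centre of its length, underside; y runs along its length. Weighs 20 to 45 g. Grip across the shank at the origin with the fingers closing along x.
- short_bolt: hex bolt lying on its side, bare steel, 31 long, head 13 to 15 across. Origin: centre of its length, underside; y runs along its length. Weighs 20 to 45 g. Grip across the shank at the origin with the fingers closing along x.
- plug_tray: long open tray of sheet steel, fixed on the raised plywood board (board top 126 above the bench), 92 (x) by 152 (y), 17 high, walls and floor 4 thick; a wall across the middle divides it into two compartments, each 84 (x) by 70 (y) inside, so that a plug lies best along x. Origin: centre of its underside; compartment centres at y = +37 and -37, floor at z = 4.
- square_tray: square open tray of sheet steel, fixed on the board, 88 by 88, 17 high, walls and floor 4 thick. Origin: centre of its underside; floor at z = 4.
- dish: shallow round grey metal dish with a few small screws fixed in it, fixed on the board, 112 across, 24 high. Origin: centre of its underside; the flat of the floor is at z = 11 and about 52 across, from there the sides rise outward (about 78 across inside at z = 19).
- carton: small upright bulb carton, 45 by 45, 62 high; stays where it is. Origin: centre of its underside.
- offcut: wooden offcut, 45 by 60, 30 high; stays where it is. Origin: centre of its underside.

How it is judged:
By the outcome, as a careful person would: the job done as asked, in the order asked, and still so for the second after the job is handed in, with the robot touching nothing.
It also fails if it takes over 96 s, if anything falls off the work surface, if the arm or the gripper's body presses on something with over 40 N, if the wrist force passes 120 N, or if a joint passes its speed limit or range.

## Working session

There is one attempt and no reset: what is moved stays moved. The work goes in short steps, Python scripts to look and compute and a shell command to move; the robot and the scene stay as the last step left them, time stands still between calls to the robot, and variables do not carry over. Pictures are saved under pics/ and viewed, at most 14 in all, crops included, and the job is handed in when it is done.

```bash
mkdir -p pics; cat > h.py <<'E'
from cell import arm
import numpy as np, cv2, json
from scipy.spatial.transform import Rotation as R
def rot(o):
    o=np.array(o,float)
    return o if o.shape==(3,3) else (R.from_rotvec(o).as_matrix() if o.size==3 else R.from_quat(o).as_matrix())
def snap(n,f):
    c=arm.calibration(n); im=arm.get_image(n)
    cv2.imwrite(f'pics/{f}.png',im[:,:,::-1])
    json.dump({k:np.array(v).tolist() if not isinstance(v,str) else v for k,v in c.items()},open(f'pics/{f}.json','w'))
    return im,c
def load(f): return cv2.imread(f'pics/{f}.png'),json.load(open(f'pics/{f}.json'))
def ray(c,u,v):
    K=np.array(c['K']); d=np.linalg.inv(K)@[u,v,1]; d=rot(c['orientation'])@[d[0],-d[1],-d[2]]
    return np.array(c['xyz']),d
def plane(c,u,v,z):
    o,d=ray(c,u,v); return o+d*(z-o[2])/d[2]
def proj(c,p):
    q=rot(c['orientation']).T@(np.array(p)-c['xyz']); q=np.array(c['K'])@[q[0],-q[1],-q[2]]; return q[:2]/q[2]
E
python3 - <<'E'
from h import *
s=arm.observe(); print(s)
for n in ('scene','side','wrist'):
    im,c=snap(n,n+'0'); print(n,c)
E
```

```text
{'clock': 0.0, 'joints': array([-0.10258174,  0.4352289 ,  0.0249866 ,  1.5741145 , -0.01159173,
        1.13398452, -0.07509856]), 'dq': array([-0.00179772,  0.00068099, -0.00061171, -0.00079779, -0.00075771,
       -0.00069101, -0.00031245]), 'joint_efforts': array([ 3.89017032e-04, -6.67853522e+01,  9.84863900e-01, -3.14464223e+01,
       -6.05165795e-02,  4.27553023e-02,  1.12382318e-04]), 'position': array([ 6.24445780e-01, -8.38055750e-05,  2.02434754e-01]), 'ee_rot': array([-2.22083475e+00, -2.22062231e+00,  1.93212114e-03]), 'force': array([-0.07154959,  0.49997367, -0.40023223]), 'ft_torque': array([-0.01501573,  0.04087247,  0.04297183]), 'gripper_force': 0.0, 'width': 1.0018497595139335}
scene {'K': array([[426.22323256,   0.        , 311.16092306],
       [  0.        , 426.22323256, 198.13424072],
       [  0.        ,   0.        ,   1.        ]]), 'xyz': array([0.63924601, 0.34030146, 0.97413069]), 'orientation': array([0.1291289 , 0.67074109, 2.63617183])}
side {'K': array([[470.90910241,   0.        , 315.3605066 ],
       [  0.        , 470.90910241, 209.39339042],
       [  0.        ,   0.        ,   1.        ]]), 'xyz': array([ 0.4728466 , -1.02630512,  0.62199848]), 'orientation': array([ 1.13896294, -0.02355666,  0.01452399])}
wrist {'K': array([[336.76042035,   0.        , 317.99491471],
       [  0.        , 336.76042035, 195.05054003],
       [  0.        ,   0.        ,   1.        ]]), 'xyz': array([0.62460632, 0.07377375, 0.38290309]), 'orientation': array([-0.27952846,  0.00213152, -0.00030255])}
```

View pics/scene0.png

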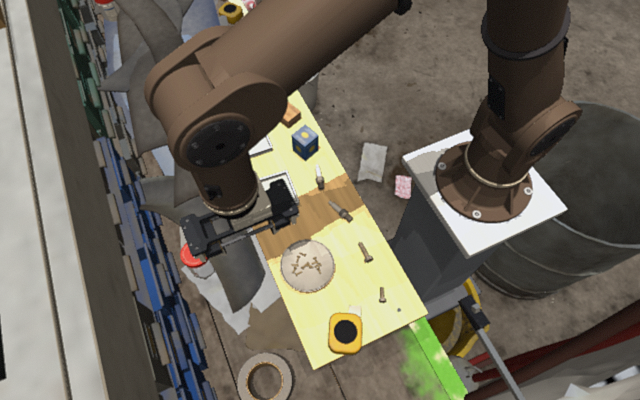

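View pics/side0.png

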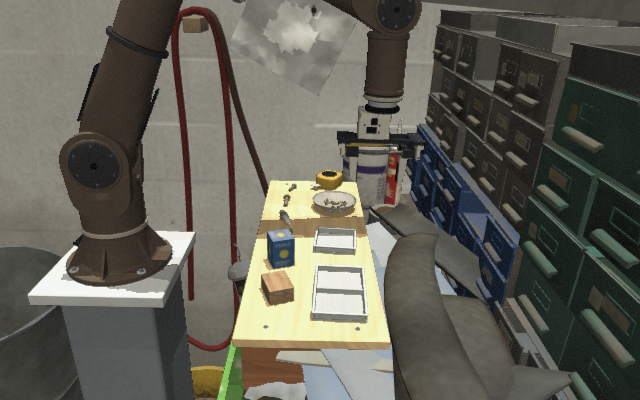

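View pics/wrist0.png

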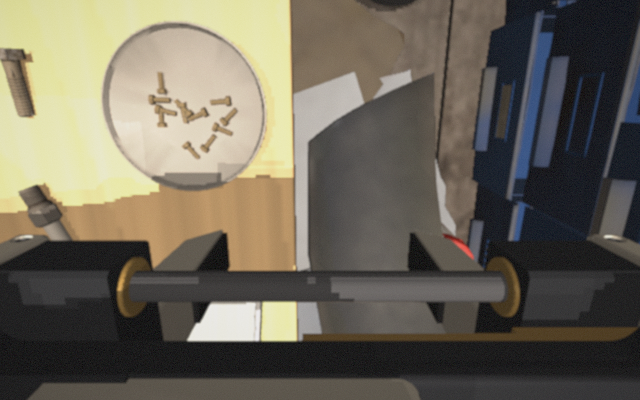

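The scene view shows the dish at (308,265), long bolt (366,252), short bolt (382,295), plugs (341,210) and (320,178), and carton (305,142). The side view shows the square tray at (335,240) and the long tray at (340,293). The wrist view shows the dish at (185,105).

```bash
python3 - <<'E'
from h import *
_,c=load('scene0')
for n,p in dict(dish=(308,265),lb=(366,252),sb=(382,295),p1=(341,210),p2=(320,178),carton=(305,158),bl=(426,316),bb=(313,368),tape=(345,333)).items(): print(n,plane(c,*p,.13).round(3))
_,c=load('side0')
for n,p in dict(sq=(335,240),lt=(340,293),p=(285,217),lb=(287,200),car=(281,262),off=(278,293),bl=(233,345),br=(389,345),dish=(334,203)).items(): print(n,plane(c,*p,.13).round(3))
_,c=load('wrist0')
for n,p in dict(lb=(17,82),p=(45,212),dish=(185,105),edge=(294,180)).items(): print(n,plane(c,*p,.13).round(3))
print(plane(c,320,200,.13))
E
```

```text
dish [0.53  0.062 0.13 ]
lb [0.408 0.087 0.13 ]
sb [0.422 0.181 0.13 ]
p1 [ 0.411 -0.024  0.13 ]
p2 [ 0.418 -0.119  0.13 ]
carton [ 0.427 -0.184  0.13 ]
bl [0.364 0.253 0.13 ]
bb [0.605 0.248 0.13 ]
tape [0.522 0.216 0.13 ]
sq [ 0.529 -0.116  0.13 ]
lt [ 0.531 -0.317  0.13 ]
p [ 0.413 -0.006  0.13 ]
lb [0.412 0.096 0.13 ]
car [ 0.417 -0.214  0.13 ]
off [ 0.419 -0.321  0.13 ]
bl [ 0.36 -0.46  0.13]
br [ 0.6   -0.453  0.13 ]
dish [0.534 0.084 0.13 ]
lb [0.409 0.085 0.13 ]
p [ 0.407 -0.013  0.13 ]
dish [0.528 0.069 0.13 ]
edge [0.606 0.013 0.13 ]
[ 0.62561252 -0.0028608   0.13      ]
```

```bash
python3 -m pendant '{"slide":[[-0.011,-0.086,-0.071],[-0.011,-0.086,-0.071],[-0.011,-0.086,-0.071],[-0.011,-0.086,-0.071],[-0.011,-0.086,-0.071],[-0.011,-0.086,-0.071],[0,0,0],[0,0,0]],"dr":[[0,0,0],[0,0,0],[0,0,0],[0,0,0],[0,0,0],[0,0,0],[0,0,0],[0,0,0]],"claw":[1,1,1,1,1,1,1,1]}'
python3 -c "
from h import *
snap('wrist','w1')"
python3 -m pendant '{"slide":[[-0.111,0,0],[-0.111,0,0],[-0.111,0,0],[-0.111,0,0],[-0.111,0,0],[-0.111,0,0],[0,0,0],[0,0,0]],"dr":[[0,0,0],[0,0,0],[0,0,0],[0,0,0],[0,0,0],[0,0,0],[0,0,0],[0,0,0]],"claw":[1,1,1,1,1,1,1,1]}'
python3 -c "
from h import *
snap('wrist','w2')"
python3 -m pendant '{"slide":[[-0.111,0,0],[-0.111,0,0],[-0.111,0,0],[-0.111,0,0],[-0.111,0,0],[-0.111,0,0],[0,0,0],[0,0,0]],"dr":[[0,0,0],[0,0,0],[0,0,0],[0,0,0],[0,0,0],[0,0,0],[0,0,0],[0,0,0]],"claw":[1,1,1,1,1,1,1,1]}'
python3 -c "
from h import *
snap('wrist','w3')"
```

```text
clock: 0.95
position: [0.4704, -0.0198, 0.3313]
ee_rot: [2.221, 2.221, 0.002]
force: [-0.2, 0.4, -0.8]
width: 0.998
gripper_force: 0.0
clock: 1.8
position: [0.4703, -0.22, 0.3295]
ee_rot: [-2.222, -2.218, 0.002]
force: [0.3, -0.1, -0.5]
width: 0.997
gripper_force: 0.0
clock: 2.65
position: [0.4708, -0.4185, 0.33]
ee_rot: [-2.22, -2.221, -0.0]
force: [-0.9, 1.3, 0.3]
width: 1.001
gripper_force: 0.0
```

```bash
python3 -c "
import cv2,numpy as np
a=[cv2.imread(f'pics/w{i}.png')[:280,100:500] for i in (1,2,3)]
cv2.imwrite('pics/m.png',np.vstack([np.hstack(a[:2]),np.hstack([a[2],a[2]*0])]))"
```

```text
(no output)
```

View pics/m.png

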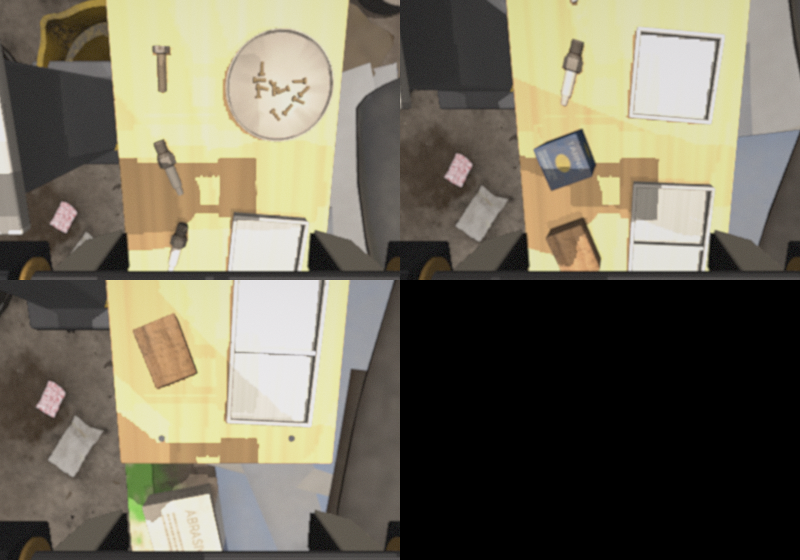

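Wrist mosaic: plug_1 is around w1 (267,165), plug_2 around w2 (270,72), long bolt w1 (262,68), square tray w2 (375,75), and the long tray spans w2 and w3. The short bolt is just out of view. Now masks and enlarged crops.

```bash
cat > seg.py <<'E'
from h import *
def seg(f,roi,z,smax=95):
    im,c=load(f); x0,y0,x1,y1=roi; cr=im[y0:y1,x0:x1]
    b=cv2.cvtColor(cr,cv2.COLOR_BGR2HSV); m=((b[...,1]<smax)).astype(np.uint8)*255
    m=cv2.morphologyEx(m,cv2.MORPH_OPEN,np.ones((2,2)))
    cs,_=cv2.findContours(m,0,1); k=max(cs,key=cv2.contourArea)
    bx=cv2.boxPoints(cv2.minAreaRect(k))+[x0,y0]
    e=sorted([(np.linalg.norm(bx[i]-bx[i-1]),i) for i in range(4)])
    a,b2=[(bx[i]+bx[i-1])/2 for _,i in e[:2]]
    if a[1]>b2[1]: a,b2=b2,a
    P,Q=plane(c,*a,z),plane(c,*b2,z); d=P-Q
    print(f,roi,'top',a.round(1),P.round(4),'bot',b2.round(1),Q.round(4),'mid',((P+Q)/2).round(4),'len',np.linalg.norm(d).round(4),'ang',np.degrees(np.arctan2(d[1],d[0])).round(1))
    cr=cv2.resize(cr,None,fx=5,fy=5,interpolation=cv2.INTER_CUBIC); mm=cv2.resize(m,None,fx=5,fy=5)
    cv2.drawContours(cr,cv2.findContours(mm,0,1)[0],-1,(0,0,255),1); return cr
E
python3 - <<'E'
from seg import *
L=[seg('w1',(250,35,290,105),.135),seg('w1',(248,130,298,202),.135),seg('w2',(255,30,295,115),.135)]
h=max(l.shape[0] for l in L); L=[cv2.copyMakeBorder(l,0,h-l.shape[0],0,5,0) for l in L]
cv2.imwrite('pics/z1.png',np.hstack(L))
_,c=load('w2')
for p in [(336,27),(423,33),(414,124),(328,115)]: print('sq',plane(c,*p,.143).round(4))
_,c=load('w3')
for p in [(411,146),(327,139),(316,71),(331,71)]: print('lt',plane(c,*p,.143).round(4))
print([plane(_c,*p,.143).round(4) for _c in [load('w2')[1]] for p in [(332,184),(413,185),(331,243),(412,246)]])
E
```

```text
w1 (250, 35, 290, 105) top [269.5  35. ] [0.4206 0.1165 0.135 ] bot [269.5 104. ] [0.4179 0.0483 0.135 ] mid [0.4192 0.0824 0.135 ] len 0.0683 ang 87.7
w1 (248, 130, 298, 202) top [272.5 130. ] [0.4201 0.0206 0.135 ] bot [272.5 196. ] [ 0.4172 -0.0552  0.135 ] mid [ 0.4186 -0.0173  0.135 ] len 0.0758 ang 87.8
w2 (255, 30, 295, 115) top [274.5  30. ] [ 0.4255 -0.0792  0.135 ] bot [274.5 114. ] [ 0.4224 -0.1622  0.135 ] mid [ 0.4239 -0.1207  0.135 ] len 0.0831 ang 87.8
sq [ 0.4876 -0.0781  0.143 ]
sq [ 0.5742 -0.0837  0.143 ]
sq [ 0.572  -0.1726  0.143 ]
sq [ 0.4802 -0.163   0.143 ]
lt [ 0.5715 -0.3943  0.143 ]
lt [ 0.48   -0.3867  0.143 ]
lt [ 0.4682 -0.3174  0.143 ]
lt [ 0.4836 -0.3174  0.143 ]
[array([ 0.4851, -0.2385,  0.143 ]), array([ 0.576 , -0.2397,  0.143 ]), array([ 0.4846, -0.3103,  0.143 ]), array([ 0.5805, -0.3142,  0.143 ])]
```

View pics/z1.png

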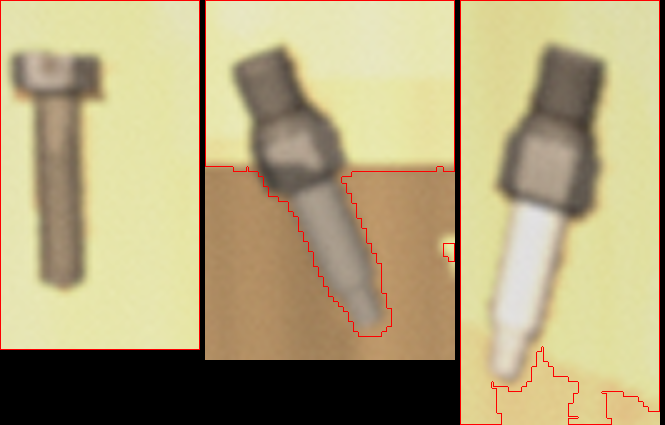

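```bash
python3 - <<'E'
from h import *
for f,P in dict(w1=[(261.2,46),(262.4,92.4),(259.4,141.4),(281,195),(266.4,160)],w2=[(277.8,41.4),(264,105.6),(272.8,63.6)]).items():
    c=load(f)[1]
    for p in P: print(f,p,plane(c,*p,.136).round(4))
a=load('w2')[0][15:270,315:435]; b=load('w3')[0][0:160,315:435]
cv2.imwrite('pics/z2.png',cv2.resize(np.vstack([a]),None,fx=2.3,fy=2.3))
A=cv2.resize(a,None,fx=2.3,fy=2.3,interpolation=2);B=cv2.resize(b,None,fx=3.6,fy=3.6,interpolation=2)
h=max(A.shape[0],B.shape[0]);L=[cv2.copyMakeBorder(l,0,h-l.shape[0],0,4,0) for l in(A,B)];cv2.imwrite('pics/z2.png',np.hstack(L))
E
```

```text
w1 (261.2, 46) [0.4118 0.106  0.136 ]
w1 (262.4, 92.4) [0.4109 0.0603 0.136 ]
w1 (259.4, 141.4) [0.4052 0.0082 0.136 ]
w1 (281, 195) [ 0.4272 -0.0537  0.136 ]
w1 (266.4, 160) [ 0.412  -0.0126  0.136 ]
w2 (277.8, 41.4) [ 0.4286 -0.09    0.136 ]
w2 (264, 105.6) [ 0.4116 -0.1534  0.136 ]
w2 (272.8, 63.6) [ 0.4227 -0.1112  0.136 ]
```

View pics/z2.png

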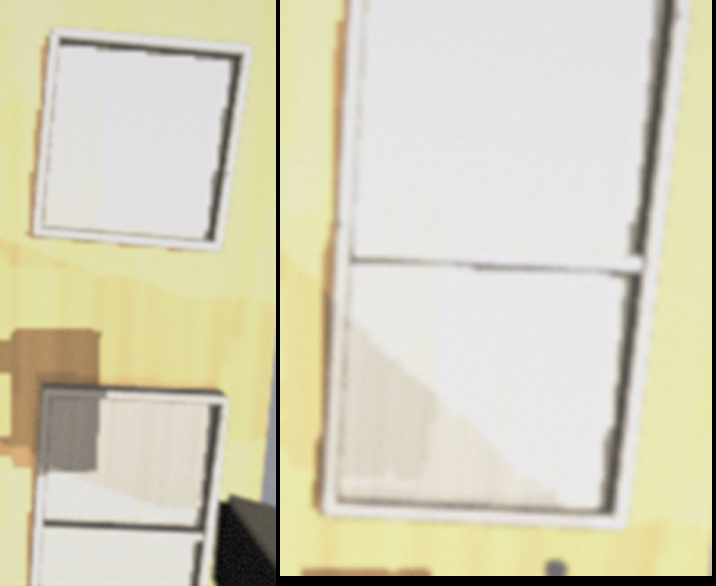

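```bash
python3 - <<'E'
from h import *
c2=load('w2')[1];c3=load('w3')[1]
A=lambda p:plane(c2,p[0]/2.3+315,p[1]/2.3+15,.143)
B=lambda p:plane(c3,(p[0]-280)/3.6+315,p[1]/3.6,.143)
def rep(n,P):
    P=np.array(P)[:,:2];print(n,P.round(4).tolist(),'mean',P.mean(0).round(4));print([ (np.linalg.norm(P[i]-P[i-1]).round(4),np.degrees(np.arctan2(*(P[i]-P[i-1])[::-1])).round(1)) for i in range(4)])
rep('sq',[A((52,30)),A((251,46)),A((219,248)),A((32,235))])
rep('lt',[A((42,386)),A((227,395)),B((627,526)),B((322,512))])
rep('div',[B((345,258)),B((643,263)),B((643,263)),B((345,258))])
c=load('w1')[1]
im=load('w1')[0]
for p in [(327,83),(433,83),(380,29),(380,140)]: print('dish',plane(c,*p,.15).round(4))
E
```

```text
sq [[0.4892, -0.079], [0.5755, -0.0856], [0.5679, -0.1713], [0.4811, -0.1653]] mean [ 0.5284 -0.1253]
[(np.float64(0.0866), np.float64(84.7)), (np.float64(0.0865), np.float64(-4.3)), (np.float64(0.0861), np.float64(-95.0)), (np.float64(0.087), np.float64(176.0))]
lt [[0.4865, -0.2371], [0.577, -0.2417], [0.5719, -0.3944], [0.4796, -0.3902]] mean [ 0.5288 -0.3159]
[(np.float64(0.1533), np.float64(87.4)), (np.float64(0.0906), np.float64(-2.9)), (np.float64(0.1527), np.float64(-91.9)), (np.float64(0.0924), np.float64(177.4))]
div [[0.4857, -0.3181], [0.5708, -0.3194], [0.5708, -0.3194], [0.4857, -0.3181]] mean [ 0.5282 -0.3187]
[(np.float64(0.0), np.float64(0.0)), (np.float64(0.0851), np.float64(-0.9)), (np.float64(0.0), np.float64(0.0)), (np.float64(0.0851), np.float64(179.1))]
dish [0.4794 0.0691 0.15  ]
dish [0.5876 0.0691 0.15  ]
dish [0.531  0.1193 0.15  ]
dish [0.5364 0.0113 0.15  ]
```

```bash
cat > go.py <<'E'
# usage: go.py x y z yawdeg -> turn (do first), then slide in units, in the goal frame
from h import *
import sys
x,y,z,w=map(float,sys.argv[1:5]); s=arm.observe()
Rg=R.from_euler('z',w,degrees=True)*R.from_matrix([[0,1,0],[1,0,0],[0,0,-1]])
Rc=R.from_rotvec(s['ee_rot'])
print('t',round(s['clock'],2),'pos',s['position'].round(4),'turn',((Rc.inv()*Rg).as_rotvec()/.12).round(2),'slide',(Rg.inv().apply(np.array([x,y,z])-s['position'])/.3).round(3),'j7',s['joints'][6].round(2),'w',round(s['width'],2),s['gripper_force'])
E
python3 go.py .4135 -.0153 .24 19.6
```

```text
t 2.7 pos [ 0.4712 -0.4177  0.3303] turn [-0.   -0.01 -2.84] slide [1.328 0.269 0.301] j7 0.74 w 1.0 0.0
```

```bash
python3 -m pendant '{"slide":[[0,0,0],[0,0,0],[0,0,0],[0.133,0.027,0],[0.133,0.027,0],[0.133,0.027,0],[0.133,0.027,0],[0.133,0.027,0],[0.133,0.027,0],[0.133,0.027,0]],"dr":[[0,0,-0.95],[0,0,-0.95],[0,0,-0.95],[0,0,0],[0,0,0],[0,0,0],[0,0,0],[0,0,0],[0,0,0],[0,0,0]],"claw":[0.6,0.6,0.6,0.6,0.6,0.6,0.6,0.6,0.6,0.6]}' 20 >/dev/null
python3 -m pendant '{"slide":[[0.133,0.026,0],[0.133,0.026,0.1],[0.133,0.026,0.1],[0,0,0.1],[0,0,0]],"dr":[[0,0,0],[0,0,0],[0,0,0],[0,0,0],[0,0,0]],"claw":[0.6,0.6,0.6,0.6,0.6]}'
python3 go.py .4135 -.0153 .128 19.6; python3 -c "
from h import *
snap('wrist','w4')"
```

```text
clock: 4.2
position: [0.4089, -0.0153, 0.2391]
ee_rot: [-1.802, -2.569, 0.005]
force: [-0.3, -0.1, 0.6]
width: 0.6
gripper_force: 0.0
t 4.2 pos [ 0.4089 -0.0153  0.2391] turn [-0.04 -0.01  0.04] slide [-0.005  0.014  0.37 ] j7 0.25 w 0.6 0.0
```

View pics/w4.png

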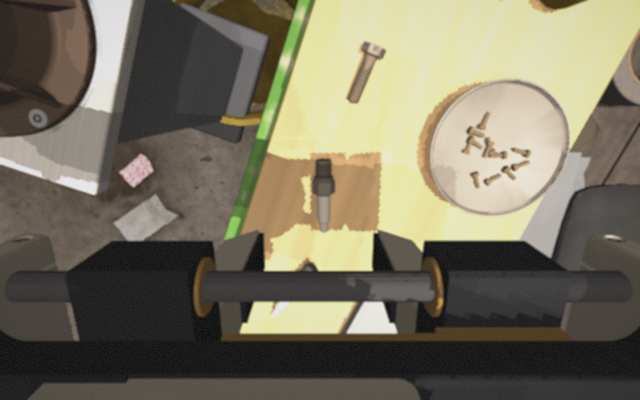

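The plug is at (323,160)-(324,230) with the hexagon at (322,183), lined up with the fingers. I'm checking its position before going down.

```bash
python3 - <<'E'
from h import *
c=load('w4')[1]
for p in [(322.5,160),(324.5,230),(323,182)]: print(plane(c,*p,.135).round(4))
for p in [(431,147),(569,147),(500,80),(500,213)]: print('dish',plane(c,*p,.15).round(4))
for p in [(373,48),(354,99)]: print('lb',plane(c,*p,.135).round(4))
E
```

```text
[0.4035 0.0078 0.135 ]
[ 0.4272 -0.0517  0.135 ]
[ 0.4105 -0.0102  0.135 ]
dish [0.4803 0.0496 0.15  ]
dish [0.5834 0.087  0.15  ]
dish [0.5077 0.1134 0.15  ]
dish [0.5585 0.0189 0.15  ]
lb [0.4102 0.1042 0.135 ]
lb [0.4104 0.0635 0.135 ]
```

```bash
python3 -m pendant '{"slide":[[-0.001,0.006,0.12],[-0.001,0.006,0.12],[0,0,0.08],[0,0,0.046],[0,0,0],[0,0,0],[0,0,0],[0,0,0],[0,0,0],[0,0,0]],"dr":[[0,0,0],[0,0,0],[0,0,0],[0,0,0],[0,0,0],[0,0,0],[0,0,0],[0,0,0],[0,0,0],[0,0,0]],"claw":[0.6,0.6,0.6,0.6,0.6,0,0,0,0,0]}' 20
python3 go.py .4126 -.0147 .129 19.6
```

```text
clock: 5.25
position: [0.4158, -0.0168, 0.1322]
ee_rot: [1.811, 2.567, 0.001]
force: [-0.6, 1.0, 0.7]
width: 0.214
gripper_force: 0.0
t 5.25 pos [ 0.4158 -0.0168  0.1322] turn [ 0.01  0.   -0.  ] slide [ 0.01  -0.008  0.011] j7 0.23 w 0.21 0.0
```

```bash
python3 -m pendant '{"slide":[[0,0,0],[0,0,0],[0,0,0],[0,0,0]],"dr":[[0,0,0],[0,0,0],[0,0,0],[0,0,0]],"claw":[0,0,0,0]}' 20
python3 go.py .4126 -.0147 .129 19.6
```

```text
clock: 5.65
position: [0.4156, -0.0168, 0.1318]
ee_rot: [-1.811, -2.567, 0.0]
force: [-0.3, -0.5, -0.2]
width: 0.005
gripper_force: 0.0
t 5.65 pos [ 0.4156 -0.0168  0.1318] turn [-0. -0. -0.] slide [ 0.01  -0.007  0.009] j7 0.23 w 0.01 0.0
```

The fingers closed on nothing, so I lift and look.

```bash
python3 -c "
from h import *
snap('side','s5')
a=load('s5')[0][140:260,230:390];cv2.imwrite('pics/s5c.png',cv2.resize(a,None,fx=4,fy=4,interpolation=2))"
python3 -m pendant '{"slide":[[0,0,-0.12],[0,0,-0.12],[0,0,-0.12],[0,0,0]],"dr":[[0,0,0],[0,0,0],[0,0,0],[0,0,0]],"claw":[0.6,0.6,0.6,0.6]}' 20
python3 -c "
from h import *
snap('wrist','w5')"
```

```text
clock: 6.1
position: [0.4182, -0.0166, 0.2441]
ee_rot: [1.808, 2.562, 0.008]
force: [0.7, -0.7, -1.3]
width: 0.304
gripper_force: 0.0
```

View pics/w5.png

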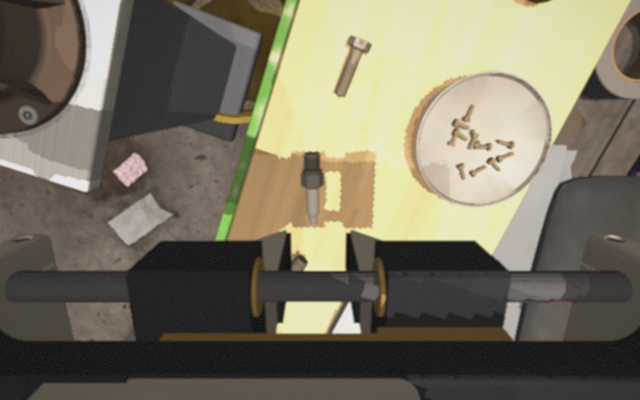

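View pics/s5c.png

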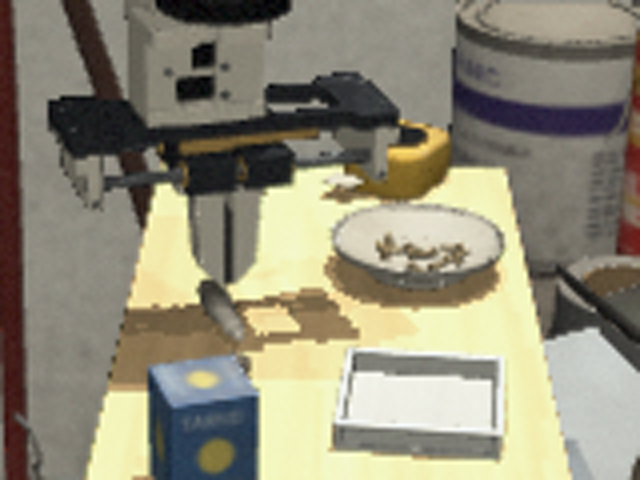

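The wrist view shows the plug undisturbed, hexagon at (312,180). In the side view the closed tips at about (287,211) look short of it. I'm checking heights by triangulation and against the projected TCP.

```bash
python3 - <<'E'
from h import *
C={k:load(k)[1] for k in('s5','w5','w1','w2','w4')}
print('TCP in side',proj(C['s5'],[.4157,-.0168,.132]),'fingertip seen (286.8,210.8)')
def tri(*L):
    A=0;b=0;rs=[]
    for k,u,v in L:
        o,d=ray(C[k],u,v);d/=np.linalg.norm(d);M=np.eye(3)-np.outer(d,d);A=A+M;b=b+M@o
    p=np.linalg.solve(A,b);return p.round(4),[ (proj(C[k],p)-[u,v]).round(1) for k,u,v in L]
sd=lambda x,y:('s5',230+x/4,140+y/4)
print('thread end',tri(sd(207,285),('w5',312,153)))
print('tip',tri(sd(240,342),('w5',313,225)))
print('dish ctr rim',tri(sd(418,238),('w5',484,138)))
print('sq TL',tri(sd(352,350),('w2',337.6,28)),'sq TR',tri(sd(505,358),('w2',424,35)))
print('wr only thread',tri(('w5',312,153),('w1',259.4,141.4)),'tip',tri(('w5',313,225),('w1',281,195)))
for z in(.126,.135): print(plane(C['w5'],312,153,z),plane(C['w5'],313,225,z))
print(C['w5']['K'],C['w5'].keys())
E
```

```text
TCP in side [285.78654794 218.24398942] fingertip seen (286.8,210.8)
thread end (array([0.4042, 0.009 , 0.138 ]), [array([-0.1,  0. ]), array([0.3, 0.1])])
tip (array([ 0.4274, -0.0549,  0.1321]), [array([-0.1,  0. ]), array([0.2, 0.1])])
dish ctr rim (array([0.5337, 0.0693, 0.1459]), [array([-0.3,  0.1]), array([1. , 0.2])])
sq TL (array([ 0.4906, -0.0785,  0.1406]), [array([-0.6,  0. ]), array([ 1.3, -0. ])]) sq TR (array([ 0.5768, -0.0851,  0.1409]), [array([-0.4,  0.1]), array([ 0.9, -0.1])])
wr only thread (array([0.4042, 0.0077, 0.1304]), [array([-0.1,  0.1]), array([ 0. , -0.1])]) tip (array([ 0.427 , -0.0543,  0.1337]), [array([-0.,  0.]), array([ 0., -0.])])
[0.40443095 0.00716319 0.126     ] [ 0.42791374 -0.05713141  0.126     ]
[0.40404945 0.00853995 0.135     ] [ 0.42682371 -0.05381474  0.135     ]
[[336.76042035341925, 0.0, 317.9949147087886], [0.0, 336.76042035341925, 195.05054002913226], [0.0, 0.0, 1.0]] dict_keys(['K', 'xyz', 'orientation'])
```

```bash
python3 - <<'E'
from h import *
print(arm.observe()['position'])
for n in('side','scene'):
    im,c=snap(n,n+'6'); p=arm.observe()['position']; q=proj(c,p); print(n,q)
    u,v=q.astype(int); a=cv2.imread(f'pics/{n}6.png')[max(v-60,0):v+40,u-50:u+50].copy()
    a=cv2.resize(a,None,fx=4,fy=4,interpolation=2); k=((q-[u-50,max(v-60,0)])*4).astype(int); cv2.drawMarker(a,tuple(k.tolist()),(0,0,255),0,12,1); cv2.imwrite(f'pics/{n}6c.png',a); print(u-50,v-60)
cv2.imwrite('pics/m6.png',np.hstack([cv2.imread('pics/side6c.png'),cv2.imread('pics/scene6c.png')]))
E
```

```text
[ 0.41706673 -0.01675941  0.24178143]
side [285.87758627 175.61406097]
235 115
scene [343.6046734  188.75318127]
293 128
```

View pics/m6.png

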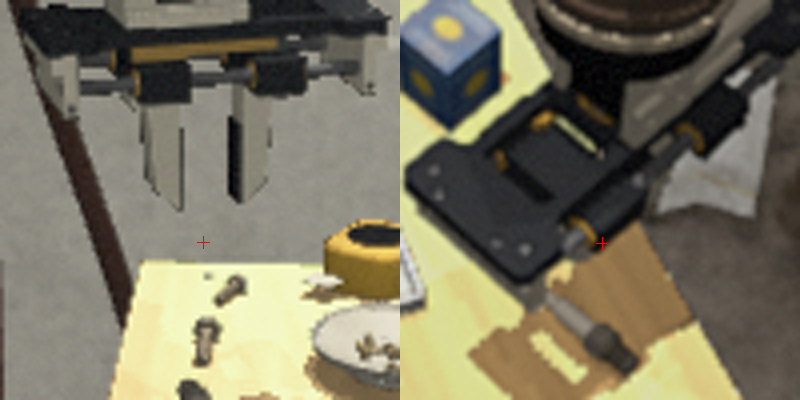

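The side view shows the fingertips about 9 px (about 20 mm) above where the reported TCP projects. The real tips sit about 19 mm higher than reported, so they passed over the plug. I'll go down again in small steps, watching the force.

```bash
python3 go.py .413 -.0147 .128 20.5
python3 -m pendant '{"slide":[[0.002,-0.007,0.12],[0.003,-0.008,0.12],[0,0,0.09],[0,0,0.04],[0,0,0],[0,0,0]],"dr":[[0,0,0],[0,0,0],[0,0,0],[0,0,0],[0,0,0],[0,0,0]],"claw":[0.6,0.6,0.6,0.6,0.6,0.6]}' 20
python3 go.py .413 -.0147 .112 20.5
```

```text
t 6.25 pos [ 0.4152 -0.0169  0.2393] turn [-0.   -0.   -0.13] slide [ 0.009 -0.004  0.371] j7 0.25 w 0.43 0.0
clock: 6.85
position: [0.4102, -0.017, 0.1284]
ee_rot: [-1.81, -2.566, 0.002]
force: [0.6, 0.2, 0.3]
width: 0.601
gripper_force: 0.0
t 6.85 pos [ 0.4102 -0.017   0.1284] turn [-0.01 -0.   -0.13] slide [0.004 0.011 0.055] j7 0.23 w 0.6 0.0
```

```bash
for i in 1 2; do python3 -m pendant '{"slide":[[0.003,0.004,0.027],[0,0,0]],"dr":[[0,0,-0.05],[0,0,0]],"claw":[0.6,0.6]}' 20|egrep 'pos|force'; done
python3 - <<'E'
from h import *
im,c=snap('side','s7'); p=arm.observe()['position'];print(p,proj(c,p),proj(c,p+[0,0,.019]))
a=load('s7')[0][150:250,235:335];cv2.imwrite('pics/s7c.png',cv2.resize(a,None,fx=5,fy=5,interpolation=2))
E
```

```text
position: [0.4117, -0.0155, 0.1205]
force: [0.2, -0.6, 0.2]
gripper_force: 0.0
position: [0.4122, -0.0143, 0.112]
force: [0.4, 0.4, 0.4]
gripper_force: 0.0
[ 0.41223972 -0.01437625  0.11232925] [284.40371631 225.13887792] [284.39332891 218.02065586]
```

View pics/s7c.png

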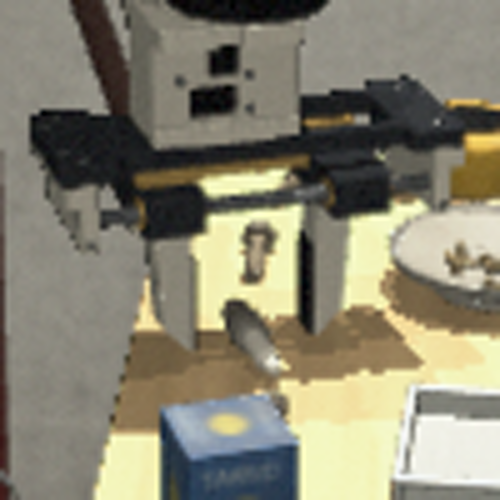

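No force, and the tips straddle the hexagon (left tip crop (195,350), right (320,335)), so the 19 mm offset is confirmed. Closing now.

```bash
python3 -m pendant '{"slide":[[0,0,0],[0,0,0],[0,0,0],[0,0,0],[0,0,0],[0,0,0],[0,0,0],[0,0,0]],"dr":[[0,0,0],[0,0,0],[0,0,0],[0,0,0],[0,0,0],[0,0,0],[0,0,0],[0,0,0]],"claw":[0,0,0,0,0,0,0,0]}' 20
python3 -m pendant '{"slide":[[0,0,-0.04],[0,0,-0.1],[0,0,-0.12],[0,0,-0.12],[0,0,0]],"dr":[[0,0,0],[0,0,0],[0,0,0],[0,0,0],[0,0,0]],"claw":[0,0,0,0,0]}' 20
python3 go.py .5228 -.3526 .22 87.4
```

```text
clock: 8.1
position: [0.4125, -0.0145, 0.1127]
ee_rot: [1.796, 2.578, 0.0]
force: [-0.4, -1.2, 1.8]
width: 0.211
gripper_force: 20.0
clock: 8.6
position: [0.4151, -0.0142, 0.2307]
ee_rot: [1.792, 2.573, 0.007]
force: [0.0, 0.2, -1.7]
width: 0.215
gripper_force: 20.0
t 8.6 pos [ 0.4151 -0.0142  0.2307] turn [ 0.04  0.05 -9.76] slide [-0.41  -1.111  0.036] j7 0.25 w 0.21 19.99996930360794
```

```bash
python3 -m pendant '{"slide":[[0,0,0],[0,0,0],[0,0,0],[0,0,0],[0,0,0],[0,0,0],[0,0,0],[0,0,0],[0,0,0],[0,0,0]],"dr":[[0,0,-0.97],[0,0,-0.97],[0,0,-0.97],[0,0,-0.97],[0,0,-0.97],[0,0,-0.97],[0,0,-0.97],[0,0,-0.97],[0,0,-0.97],[0,0,-0.97]],"claw":[0,0,0,0,0,0,0,0,0,0]}' 20 >/dev/null
python3 go.py .5185 -.3526 .22 87.4
```

```text
t 9.6 pos [ 0.412  -0.0145  0.2258] turn [-0.   -0.01 -0.02] slide [-0.406 -1.11   0.019] j7 1.41 w 0.21 19.999062716960907
```

```bash
python3 -m pendant '{"slide":[[-0.045,-0.123,0],[-0.045,-0.123,0],[-0.045,-0.123,0],[-0.045,-0.123,0],[-0.045,-0.123,0],[-0.045,-0.123,0],[-0.045,-0.123,0],[-0.045,-0.123,0],[-0.046,-0.126,0],[0,0,0]],"dr":[[0,0,0],[0,0,0],[0,0,0],[0,0,0],[0,0,0],[0,0,0],[0,0,0],[0,0,0],[0,0,0],[0,0,0]],"claw":[0,0,0,0,0,0,0,0,0,0]}' 20 >/dev/null
python3 -m pendant '{"slide":[[0,0,0],[0,0,0]],"dr":[[0,0,0],[0,0,0]],"claw":[0,0]}' 20 >/dev/null
python3 go.py .5185 -.3526 .117 87.4
```

```text
t 10.8 pos [ 0.5164 -0.352   0.2259] turn [ 0.01 -0.01 -0.05] slide [-0.007 -0.002  0.363] j7 2.07 w 0.21 20.000077486038208
```

```bash
python3 -m pendant '{"slide":[[-0.007,-0.002,0.12],[0,0,0.12],[0,0,0.06],[0,0,0],[0,0,0]],"dr":[[0,0,0],[0,0,0],[0,0,0],[0,0,0],[0,0,0]],"claw":[0,0,0,0,0]}' 20 >/dev/null
python3 go.py .5185 -.3526 .118 87.4
python3 - <<'E'
from h import *
snap('side','s8')
a=load('s8')[0][220:340,280:420];cv2.imwrite('pics/s8c.png',cv2.resize(a,None,fx=4,fy=4,interpolation=2))
E
```

```text
t 11.3 pos [ 0.519  -0.3532  0.1374] turn [ 0.    0.   -0.05] slide [0.002 0.002 0.065] j7 2.07 w 0.21 19.999871850013733
```

View pics/s8c.png

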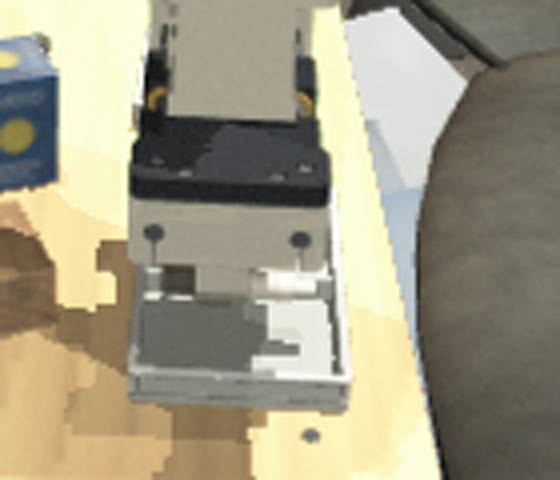

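The plug spans crop columns 147–330, inside the walls at 135–345 and centred. Lowering and releasing with a narrow opening.

```bash
python3 -m pendant '{"slide":[[0.001,0.002,0.04],[0.001,0,0.022],[0,0,0],[0,0,0],[0,0,0],[0,0,0],[0,0,0],[0,0,0]],"dr":[[0,0,0],[0,0,0],[0,0,0],[0,0,0],[0,0,0],[0,0,0],[0,0,0],[0,0,0]],"claw":[0,0,0,0,0.28,0.28,0.28,0.28]}' 20 
python3 -m pendant '{"slide":[[0,0,-0.06],[0,0,-0.12],[0,0,-0.12],[0,0,-0.1],[0,0,0],[0,0,0]],"dr":[[0,0,0],[0,0,0],[0,0,0],[0,0,0],[0,0,0],[0,0,0]],"claw":[0.28,0.28,0.28,0.5,0.6,0.6]}' 20
python3 go.py .4222 -.114 .23 -15
```

```text
clock: 12.15
position: [0.5181, -0.3536, 0.1182]
ee_rot: [0.083, 3.14, -0.0]
force: [-0.4, 1.0, 0.2]
width: 0.279
gripper_force: 0.0
clock: 12.75
position: [0.5183, -0.3536, 0.2386]
ee_rot: [0.083, 3.139, -0.001]
force: [-0.2, -0.1, 0.1]
width: 0.49
gripper_force: 0.0
t 12.75 pos [ 0.5183 -0.3536  0.2386] turn [1.000e-02 1.000e-02 1.483e+01] slide [ 0.689 -0.516  0.029] j7 2.07 w 0.49 0.0
```

```bash
python3 -m pendant '{"slide":[[0,0,0],[0,0,0],[0,0,0],[0,0,0],[0,0,0],[0,0,0],[0,0,0],[0,0,0],[0,0,0],[0,0,0]],"dr":[[0,0,0.99],[0,0,0.99],[0,0,0.99],[0,0,0.99],[0,0,0.99],[0,0,0.99],[0,0,0.99],[0,0,0.99],[0,0,0.99],[0,0,0.99]],"claw":[0.6,0.6,0.6,0.6,0.6,0.6,0.6,0.6,0.6,0.6]}' 20 >/dev/null
python3 -m pendant '{"slide":[[0,0,0],[0,0,0],[0,0,0],[0,0,0],[0,0,0],[0.115,-0.085,0],[0.115,-0.085,0],[0.115,-0.085,0],[0.115,-0.085,0],[0.115,-0.085,0]],"dr":[[0,0,0.99],[0,0,0.99],[0,0,0.99],[0,0,0.99],[0,0,0.95],[0,0,0],[0,0,0],[0,0,0],[0,0,0],[0,0,0]],"claw":[0.6,0.6,0.6,0.6,0.6,0.6,0.6,0.6,0.6,0.6]}' 20 >/dev/null
python3 -m pendant '{"slide":[[0.11,-0.08,0],[0,0,0],[0,0,0]],"dr":[[0,0,0],[0,0,0],[0,0,0]],"claw":[0.6,0.6,0.6]}' 20 >/dev/null
python3 go.py .4222 -.114 .112 -15
python3 - <<'E'
from h import *
im,c=snap('wrist','w9')
a=load('w9')[0][60:280,220:440];cv2.imwrite('pics/w9c.png',cv2.resize(a,None,fx=2.5,fy=2.5,interpolation=2))
for p in [(.4286,-.09,.135),(.4116,-.1534,.135)]: print(proj(c,p))
E
```

```text
t 15.05 pos [ 0.4235 -0.1151  0.2373] turn [-0.01  0.    0.04] slide [ 0.003 -0.005  0.418] j7 -0.06 w 0.6 0.0
[316.65641966 157.58688138]
[316.4080734  229.91780393]
```

View pics/w9c.png

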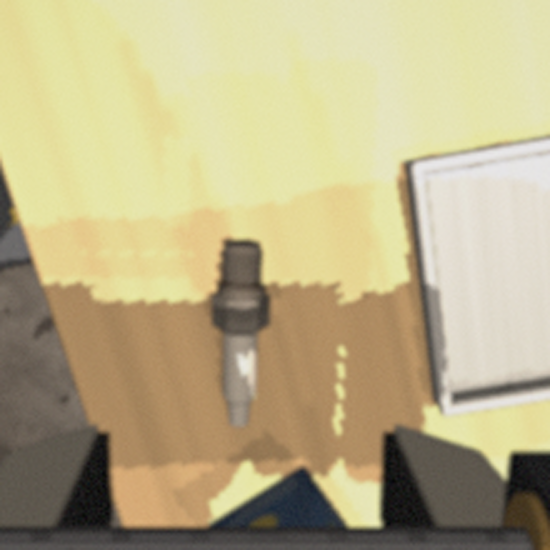

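Plug_2 spans (316,157)–(316,229), exactly where predicted. Descending and gripping.

```bash
python3 -m pendant '{"slide":[[0.003,-0.005,0.12],[0,0,0.12],[0,0,0.1],[0,0,0.05],[0,0,0.028],[0,0,0],[0,0,0]],"dr":[[0,0,0],[0,0,0],[0,0,0],[0,0,0],[0,0,0],[0,0,0],[0,0,0]],"claw":[0.6,0.6,0.6,0.6,0.6,0.6,0.6]}' 20 | egrep 'pos|force'
python3 -m pendant '{"slide":[[0,0,0],[0,0,0],[0,0,0],[0,0,0],[0,0,0],[0,0,0],[0,0,0],[0,0,0]],"dr":[[0,0,0],[0,0,0],[0,0,0],[0,0,0],[0,0,0],[0,0,0],[0,0,0],[0,0,0]],"claw":[0,0,0,0,0,0,0,0]}' 20
python3 -m pendant '{"slide":[[0,0,-0.04],[0,0,-0.1],[0,0,-0.12],[0,0,-0.12],[0,0,0]],"dr":[[0,0,0],[0,0,0],[0,0,0],[0,0,0],[0,0,0]],"claw":[0,0,0,0,0]}' 20
python3 go.py .5382 -.2794 .22 -92.6
```

```text
position: [0.4235, -0.1155, 0.1131]
force: [0.2, 0.5, -0.6]
gripper_force: 0.0
clock: 16.6
position: [0.4231, -0.1147, 0.1128]
ee_rot: [2.49, 1.916, 0.0]
force: [-0.0, 0.8, 1.7]
width: 0.211
gripper_force: 20.0
clock: 17.1
position: [0.4256, -0.1154, 0.2306]
ee_rot: [2.487, 1.912, 0.009]
force: [0.4, -0.2, -1.2]
width: 0.212
gripper_force: 20.0
t 17.1 pos [ 0.4256 -0.1154  0.2306] turn [ 0.04 -0.05 11.31] slide [0.4   0.529 0.035] j7 -0.06 w 0.21 20.000077486038208
```

```bash
python3 -m pendant '{"slide":[[0,0,0],[0,0,0],[0,0,0],[0,0,0],[0,0,0],[0,0,0],[0,0,0],[0,0,0],[0,0,0],[0,0,0]],"dr":[[0,0,0.99],[0,0,0.99],[0,0,0.99],[0,0,0.99],[0,0,0.99],[0,0,0.99],[0,0,0.99],[0,0,0.99],[0,0,0.99],[0,0,0.99]],"claw":[0,0,0,0,0,0,0,0,0,0]}' 20 >/dev/null
python3 -m pendant '{"slide":[[0,0,0],[0,0,0],[0.08,0.106,0],[0.08,0.106,0],[0.08,0.106,0],[0.08,0.106,0],[0.07,0.1,0],[0,0,0],[0,0,0]],"dr":[[0,0,0.7],[0,0,0.7],[0,0,0],[0,0,0],[0,0,0],[0,0,0],[0,0,0],[0,0,0],[0,0,0]],"claw":[0,0,0,0,0,0,0,0,0]}' 20 >/dev/null
python3 go.py .5375 -.2794 .137 -92.6
```

```text
t 19.0 pos [ 0.5323 -0.2775  0.2252] turn [-0.    0.02 -0.  ] slide [0.018 0.005 0.294] j7 -0.99 w 0.21 19.9999737739563
```

```bash
python3 -m pendant '{"slide":[[0.018,0.005,0.1],[0,0,0.12],[0,0,0.074],[0,0,0],[0,0,0]],"dr":[[0,0,0],[0,0,0],[0,0,0],[0,0,0],[0,0,0]],"claw":[0,0,0,0,0]}' 20 >/dev/null
python3 go.py .5375 -.2794 .118 -92.6
python3 - <<'E'
from h import *
snap('side','s10')
a=load('s10')[0][200:330,280:420];cv2.imwrite('pics/s10c.png',cv2.resize(a,None,fx=4,fy=4,interpolation=2))
E
```

```text
t 19.5 pos [ 0.5381 -0.2779  0.1389] turn [-0.    0.    0.01] slide [-0.002  0.005  0.07 ] j7 -0.94 w 0.22 19.999916553497314
```

View pics/s10c.png

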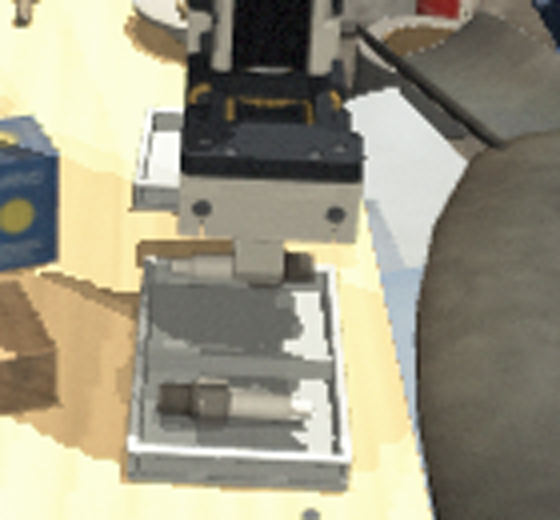

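Plug_1 lies flat in its compartment (crop 158–310). Plug_2 hangs centred (172–315 between the walls at 150–325). Lowering and releasing.

```bash
python3 -m pendant '{"slide":[[-0.002,0.005,0.04],[0,0,0.028],[0,0,0],[0,0,0],[0,0,0],[0,0,0],[0,0,0],[0,0,0]],"dr":[[0,0,0],[0,0,0],[0,0,0],[0,0,0],[0,0,0],[0,0,0],[0,0,0],[0,0,0]],"claw":[0,0,0,0,0.28,0.28,0.28,0.28]}' 20 
python3 -m pendant '{"slide":[[0,0,-0.06],[0,0,-0.12],[0,0,-0.12],[0,0,-0.1],[0,0,0],[0,0,0]],"dr":[[0,0,0],[0,0,0],[0,0,0],[0,0,0],[0,0,0],[0,0,0]],"claw":[0.28,0.28,0.28,0.5,0.6,0.6]}' 20
python3 go.py .4105 .0835 .24 1
```

```text
clock: 20.35
position: [0.5377, -0.2802, 0.1182]
ee_rot: [3.141, -0.07, 0.0]
force: [0.5, 1.2, -0.2]
width: 0.282
gripper_force: 0.0
clock: 20.95
position: [0.5379, -0.2803, 0.2386]
ee_rot: [3.141, -0.07, 0.002]
force: [-0.6, 0.3, -0.6]
width: 0.492
gripper_force: 0.0
t 20.95 pos [ 0.5379 -0.2803  0.2386] turn [ 1.000e-02 -1.000e-02 -1.361e+01] slide [ 1.22  -0.403 -0.005] j7 -0.99 w 0.49 0.0
```

```bash
python3 -m pendant '{"slide":[[0,0,0],[0,0,0],[0,0,0],[0,0,0],[0,0,0],[0,0,0],[0,0,0],[0,0,0],[0,0,0],[0,0,0]],"dr":[[0,0,-0.99],[0,0,-0.99],[0,0,-0.99],[0,0,-0.99],[0,0,-0.99],[0,0,-0.99],[0,0,-0.99],[0,0,-0.99],[0,0,-0.99],[0,0,-0.99]],"claw":[0.6,0.6,0.6,0.6,0.6,0.6,0.6,0.6,0.6,0.6]}' 20 >/dev/null
python3 -m pendant '{"slide":[[0,0,0],[0,0,0],[0,0,0],[0,0,0],[0.122,-0.04,0],[0.122,-0.04,0],[0.122,-0.04,0],[0.122,-0.04,0],[0.122,-0.04,0],[0.122,-0.04,0]],"dr":[[0,0,-0.95],[0,0,-0.95],[0,0,-0.95],[0,0,-0.9],[0,0,0],[0,0,0],[0,0,0],[0,0,0],[0,0,0],[0,0,0]],"claw":[0.6,0.6,0.6,0.6,0.6,0.6,0.6,0.6,0.6,0.6]}' 20 >/dev/null
python3 -m pendant '{"slide":[[0.122,-0.04,0],[0.122,-0.04,0],[0.122,-0.04,0],[0.122,-0.04,0],[0,0,0],[0,0,0]],"dr":[[0,0,0],[0,0,0],[0,0,0],[0,0,0],[0,0,0],[0,0,0]],"claw":[0.6,0.6,0.6,0.6,0.6,0.6]}' 20 >/dev/null
python3 go.py .411 .083 .109 1
python3 - <<'E'
from h import *
im,c=snap('wrist','w11')
a=load('w11')[0][0:250,200:440];cv2.imwrite('pics/w11c.png',cv2.resize(a,None,fx=2.4,fy=2.4,interpolation=2))
E
```

```text
t 23.55 pos [0.4084 0.0833 0.2371] turn [-0.01  0.    0.06] slide [-0.001  0.008  0.427] j7 -0.31 w 0.6 0.0
```

View pics/w11c.png

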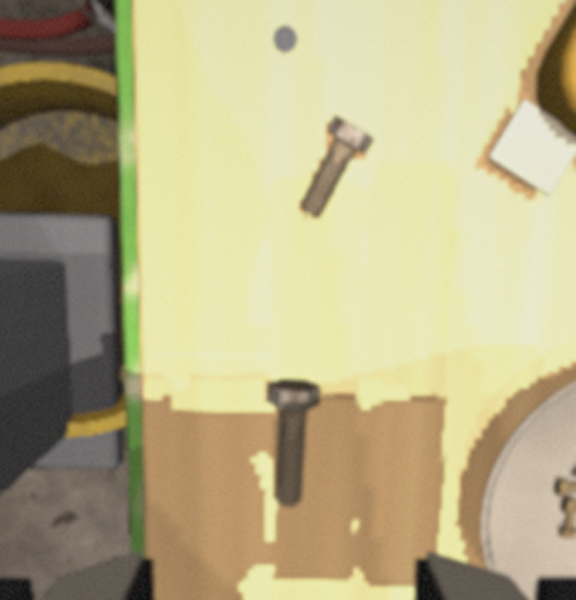

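The long bolt runs from head (293,383) to tip (288,505). The short bolt runs from head (352,130) to tip (311,213), in crop pixels at ×2.4.

```bash
python3 - <<'E'
from h import *
c=load('w11')[1]
for n,a,b,za,zb in [('long',(293,383),(288,505),.135,.131),('short',(352,130),(311,213),.133,.130)]:
    P=plane(c,200+a[0]/2.4,a[1]/2.4,za);Q=plane(c,200+b[0]/2.4,b[1]/2.4,zb);d=P-Q
    print(n,P.round(4),Q.round(4),'mid',((P+Q)/2).round(4),np.linalg.norm(d).round(4),'yaw',(np.degrees(np.arctan2(d[1],d[0]))-90).round(1))
E
```

```text
long [0.4107 0.1073 0.135 ] [0.4102 0.0606 0.131 ] mid [0.4105 0.0839 0.133 ] 0.0469 yaw -0.6
short [0.4277 0.1909 0.133 ] [0.4153 0.1648 0.13  ] mid [0.4215 0.1779 0.1315] 0.0291 yaw -25.4
```

```bash
python3 -m pendant '{"slide":[[0.001,0.007,0.12],[0,0,0.12],[0,0,0.1],[0,0,0.05],[0,0,0.036],[0,0,0],[0,0,0]],"dr":[[0,0,0],[0,0,0],[0,0,0],[0,0,0],[0,0,0],[0,0,0],[0,0,0]],"claw":[0.6,0.6,0.6,0.6,0.6,0.6,0.6]}' 20 | egrep 'pos|force'
python3 -m pendant '{"slide":[[0,0,0],[0,0,0],[0,0,0],[0,0,0],[0,0,0],[0,0,0],[0,0,0],[0,0,0],[0,0,0],[0,0,0]],"dr":[[0,0,0],[0,0,0],[0,0,0],[0,0,0],[0,0,0],[0,0,0],[0,0,0],[0,0,0],[0,0,0],[0,0,0]],"claw":[0,0,0,0,0,0,0,0,0,0]}' 20
python3 -m pendant '{"slide":[[0,0,-0.04],[0,0,-0.1],[0,0,-0.12],[0,0,-0.12],[0,0,0]],"dr":[[0,0,0],[0,0,0],[0,0,0],[0,0,0],[0,0,0]],"claw":[0,0,0,0,0]}' 20
python3 go.py .5285 -.1253 .22 -4.5
```

```text
position: [0.4119, 0.0829, 0.1106]
force: [-0.9, -0.0, 0.9]
gripper_force: 0.0
clock: 25.3
position: [0.4114, 0.0833, 0.1102]
ee_rot: [-2.196, -2.247, -0.0]
force: [-0.1, -0.2, -0.3]
width: 0.143
gripper_force: 17.2
clock: 25.8
position: [0.414, 0.0841, 0.2284]
ee_rot: [2.194, 2.244, 0.011]
force: [0.8, -0.1, 0.5]
width: 0.139
gripper_force: 17.1
t 25.8 pos [0.414  0.0841 0.2284] turn [ 0.06 -0.02  0.84] slide [-0.666  0.435  0.028] j7 -0.31 w 0.14 17.08213133107577
```

```bash
python3 -m pendant '{"slide":[[0,0,0],[-0.095,0.063,0],[-0.095,0.063,0],[-0.095,0.063,0],[-0.095,0.063,0],[-0.095,0.063,0],[-0.095,0.063,0],[-0.095,0.063,0],[0,0,0],[0,0,0]],"dr":[[0,0,0.84],[0,0,0],[0,0,0],[0,0,0],[0,0,0],[0,0,0],[0,0,0],[0,0,0],[0,0,0],[0,0,0]],"claw":[0,0,0,0,0,0,0,0,0,0]}' 20 >/dev/null
python3 go.py .5285 -.1253 .115 -4.5
```

```text
t 26.8 pos [ 0.5273 -0.1264  0.2232] turn [-0.01  0.   -0.01] slide [0.004 0.004 0.361] j7 0.11 w 0.14 17.082674220787624
```

```bash
python3 -m pendant '{"slide":[[0.004,0.004,0.12],[0,0,0.12],[0,0,0.07],[0,0,0.03],[0,0,0.02],[0,0,0]],"dr":[[0,0,0],[0,0,0],[0,0,0],[0,0,0],[0,0,0],[0,0,0]],"claw":[0,0,0,0,0,0]}' 20 |egrep 'pos|for'
python3 -m pendant '{"slide":[[0,0,0],[0,0,0],[0,0,0],[0,0,0],[0,0,0]],"dr":[[0,0,0],[0,0,0],[0,0,0],[0,0,0],[0,0,0]],"claw":[0,0.28,0.28,0.28,0.28]}' 20
python3 -m pendant '{"slide":[[0,0,-0.06],[0,0,-0.12],[0,0,-0.12],[0,0,-0.1],[0,0,0],[0,0,0]],"dr":[[0,0,0],[0,0,0],[0,0,0],[0,0,0],[0,0,0],[0,0,0]],"claw":[0.28,0.28,0.28,0.5,0.6,0.6]}' 20 |egrep pos
python3 go.py .4217 .1783 .24 -25.4
```

```text
position: [0.5291, -0.1243, 0.1164]
force: [-0.0, -0.1, -0.3]
gripper_force: 17.1
clock: 27.9
position: [0.5292, -0.1248, 0.1165]
ee_rot: [2.306, 2.133, 0.001]
force: [0.1, -0.2, -0.3]
width: 0.282
gripper_force: 0.0
position: [0.5293, -0.1248, 0.2367]
t 28.5 pos [ 0.5293 -0.1248  0.2367] turn [ 0.01 -0.    3.04] slide [ 0.759 -0.757 -0.011] j7 0.1 w 0.49 0.0
```

```bash
python3 -m pendant '{"slide":[[0,0,0],[0,0,0],[0,0,0],[0.084,-0.084,0],[0.084,-0.084,0],[0.084,-0.084,0],[0.084,-0.084,0],[0.084,-0.084,0],[0.084,-0.084,0],[0.084,-0.084,0]],"dr":[[0,0,0.99],[0,0,0.99],[0,0,0.99],[0,0,0],[0,0,0],[0,0,0],[0,0,0],[0,0,0],[0,0,0],[0,0,0]],"claw":[0.6,0.6,0.6,0.6,0.6,0.6,0.6,0.6,0.6,0.6]}' 20 >/dev/null
python3 -m pendant '{"slide":[[0.084,-0.084,0],[0.084,-0.084,0],[0,0,0],[0,0,0]],"dr":[[0,0,0],[0,0,0],[0,0,0],[0,0,0]],"claw":[0.6,0.6,0.6,0.6]}' 20 >/dev/null
python3 go.py .4217 .1783 .109 -25.4
python3 - <<'E'
from h import *
im,c=snap('wrist','w12')
a=load('w12')[0][100:260,220:440];cv2.imwrite('pics/w12c.png',cv2.resize(a,None,fx=3,fy=3,interpolation=2))
snap('side','s12');b=load('s12')[0][180:330,240:400];cv2.imwrite('pics/s12c.png',cv2.resize(b,None,fx=4,fy=3.2,interpolation=2))
E
```

```text
t 29.9 pos [0.4179 0.1765 0.2351] turn [-0.01  0.02  0.09] slide [0.011 0.009 0.42 ] j7 -0.95 w 0.6 0.0
```

View pics/w12c.png

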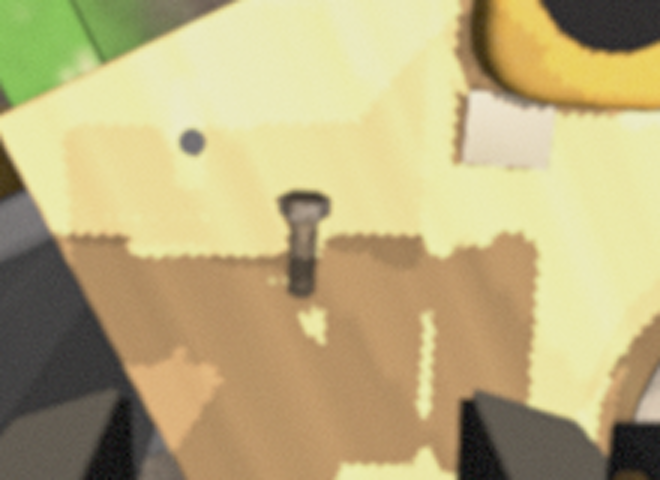

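The short bolt runs from head (303,195) to tip (302,294) in the crop, which is straight up the picture. That was my 16th picture view, two over the limit of 14, so I'll use only numerical measurements from here on.

```bash
python3 - <<'E'
from h import *
c=load('w12')[1]
P=plane(c,220+303/3,100+193/3,.133);Q=plane(c,220+302/3,100+295/3,.130);print(P,Q,(P+Q)/2,np.linalg.norm(P-Q))
E
```

```text
[0.42823001 0.1933931  0.133     ] [0.41501271 0.16526234 0.13      ] [0.42162136 0.17932772 0.1315    ] 0.03122557863850051
```

```bash
python3 -m pendant '{"slide":[[0.013,0.008,0.12],[0,0,0.12],[0,0,0.1],[0,0,0.05],[0,0,0.034],[0,0,0],[0,0,0]],"dr":[[0,0,0],[0,0,0],[0,0,0],[0,0,0],[0,0,0],[0,0,0],[0,0,0]],"claw":[0.6,0.6,0.6,0.6,0.6,0.6,0.6]}' 20 | egrep 'pos|force'
python3 -m pendant '{"slide":[[0,0,0],[0,0,0],[0,0,0],[0,0,0],[0,0,0],[0,0,0],[0,0,0],[0,0,0],[0,0,0],[0,0,0]],"dr":[[0,0,0],[0,0,0],[0,0,0],[0,0,0],[0,0,0],[0,0,0],[0,0,0],[0,0,0],[0,0,0],[0,0,0]],"claw":[0,0,0,0,0,0,0,0,0,0]}' 20
python3 go.py .4216 .1793 .24 -25.4
```

```text
position: [0.4231, 0.1786, 0.1095]
force: [-0.6, -0.4, 0.3]
gripper_force: 0.0
clock: 31.7
position: [0.4226, 0.1789, 0.109]
ee_rot: [2.648, 1.69, -0.0]
force: [-0.1, -0.1, -0.4]
width: 0.122
gripper_force: 17.0
t 31.7 pos [0.4226 0.1789 0.109 ] turn [-0.    0.    0.07] slide [-0.    -0.003 -0.437] j7 -0.96 w 0.12 16.979449996212907
```

```bash
python3 -m pendant '{"slide":[[0,0,-0.04],[0,0,-0.1],[0,0,-0.12],[0,0,-0.12],[0,0,0]],"dr":[[0,0,0],[0,0,0],[0,0,0],[0,0,0],[0,0,0]],"claw":[0,0,0,0,0]}' 20 |egrep 'pos|width|gri'
python3 go.py .533 .067 .22 -25.4
```

```text
position: [0.425, 0.1803, 0.2274]
width: 0.12
gripper_force: 17.0
t 32.2 pos [0.425  0.1803 0.2274] turn [ 0.04 -0.05  0.07] slide [-0.187  0.487  0.025] j7 -0.95 w 0.12 16.97792810087907
```

```bash
python3 -m pendant '{"slide":[[-0.047,0.122,0],[-0.047,0.122,0],[-0.047,0.122,0],[-0.046,0.121,0],[0,0,0],[0,0,0]],"dr":[[0,0,0],[0,0,0],[0,0,0],[0,0,0],[0,0,0],[0,0,0]],"claw":[0,0,0,0,0,0]}' 20 |egrep 'pos|width|gri'
python3 go.py .533 .067 .13 -25.4
```

```text
position: [0.5313, 0.0659, 0.2221]
width: 0.121
gripper_force: 17.0
t 32.8 pos [0.5313 0.0659 0.2221] turn [-0.01  0.01  0.06] slide [0.006 0.003 0.307] j7 -0.63 w 0.12 16.97880012055017
```

```bash
python3 -m pendant '{"slide":[[0.006,0.003,0.12],[0,0,0.12],[0,0,0.06],[0,0,0],[0,0,0]],"dr":[[0,0,0],[0,0,0],[0,0,0],[0,0,0],[0,0,0]],"claw":[0,0,0,0,0]}' 20 |egrep 'pos|width|for'
for i in 1; do python3 -m pendant '{"slide":[[0,0,0.01],[0,0,0]],"dr":[[0,0,0],[0,0,0]],"claw":[0,0]}' 20|egrep 'pos|for'; done
python3 -m pendant '{"slide":[[0,0,0.01],[0,0,0]],"dr":[[0,0,0],[0,0,0]],"claw":[0,0]}' 20|egrep 'pos|for'
```

```text
position: [0.5327, 0.0688, 0.1334]
force: [-0.3, -0.7, -0.6]
width: 0.12
gripper_force: 17.0
position: [0.5336, 0.0682, 0.131]
force: [-0.4, -0.9, 0.0]
gripper_force: 17.0
position: [0.5331, 0.0678, 0.1272]
force: [0.1, -0.1, -0.6]
gripper_force: 17.0
```

```bash
python3 -m pendant '{"slide":[[0,0,0.008],[0,0,0]],"dr":[[0,0,0],[0,0,0]],"claw":[0,0]}' 20|egrep 'pos|for'
python3 -m pendant '{"slide":[[0,0,0.006],[0,0,0]],"dr":[[0,0,0],[0,0,0]],"claw":[0,0]}' 20|egrep 'pos|for'
```

```text
position: [0.5329, 0.0677, 0.1244]
force: [-0.1, -0.1, -0.2]
gripper_force: 17.0
position: [0.533, 0.0677, 0.1227]
force: [-0.6, 0.6, -0.2]
gripper_force: 17.0
```

```bash
python3 -m pendant '{"slide":[[0,0,0],[0,0,0],[0,0,0],[0,0,0],[0,0,0]],"dr":[[0,0,0],[0,0,0],[0,0,0],[0,0,0],[0,0,0]],"claw":[0.15,0.2,0.24,0.24,0.24]}' 20
python3 -m pendant '{"slide":[[0,0,-0.04],[0,0,-0.12],[0,0,-0.12],[0,0,-0.12],[0,0,-0.12],[0,0,0]],"dr":[[0,0,0],[0,0,0],[0,0,0],[0,0,0],[0,0,0],[0,0,0]],"claw":[0.24,0.24,0.24,0.4,0.6,0.6]}' 20 |egrep 'pos|clock'
python3 go.py .47 -.05 .35 0
```

```text
clock: 34.6
position: [0.5331, 0.0678, 0.1229]
ee_rot: [2.648, 1.69, 0.0]
force: [0.1, 0.0, 0.2]
width: 0.238
gripper_force: 0.0
clock: 35.2
position: [0.5357, 0.0682, 0.2849]
t 35.2 pos [0.5357 0.0682 0.2849] turn [ 0.07 -0.03 -3.62] slide [-0.394 -0.219 -0.217] j7 -0.63 w 0.45 0.0
```

```bash
python3 -m pendant '{"slide":[[0,0,0],[0,0,0],[0,0,0],[0,0,0],[-0.1,-0.055,-0.054],[-0.1,-0.055,-0.054],[-0.1,-0.055,-0.054],[-0.1,-0.055,-0.054],[0,0,0],[0,0,0]],"dr":[[0,0,-0.905],[0,0,-0.905],[0,0,-0.905],[0,0,-0.905],[0,0,0],[0,0,0],[0,0,0],[0,0,0],[0,0,0],[0,0,0]],"claw":[0.6,0.6,0.6,0.6,0.6,0.6,0.6,0.6,0.6,0.6]}' | egrep pos
python3 -c "
from h import *
snap('wrist','v1')"
python3 -m pendant '{"slide":[[-0.13,0,0],[-0.13,0,0],[-0.13,0,0],[-0.13,0,0],[-0.13,0,0],[0,0,0],[0,0,0]],"dr":[[0,0,0],[0,0,0],[0,0,0],[0,0,0],[0,0,0],[0,0,0],[0,0,0]],"claw":[0.6,0.6,0.6,0.6,0.6,0.6,0.6]}' |egrep pos
python3 -c "
from h import *
snap('wrist','v2')"
python3 -m pendant '{"slide":[[-0.13,0,0],[-0.13,0,0],[-0.13,0,0],[-0.13,0,0],[-0.13,0,0],[0,0,0],[0,0,0]],"dr":[[0,0,0],[0,0,0],[0,0,0],[0,0,0],[0,0,0],[0,0,0],[0,0,0]],"claw":[0.6,0.6,0.6,0.6,0.6,0.6,0.6]}'|egrep pos
python3 - <<'E'
from h import *
snap('wrist','v3')
# rectify each interior onto its floor plane (world x right, y up, 1 mm/px) and list dark blobs
def top(f,cx,cy,hw,hh,z,yaw):
    im,c=load(f); w=np.radians(yaw); X=np.array([np.cos(w),np.sin(w)]);Y=np.array([-np.sin(w),np.cos(w)])
    src=[proj(c,[*(np.array([cx,cy])+a*hw*X/1e3+b*hh*Y/1e3),z]) for a,b in[(-1,1),(1,1),(1,-1),(-1,-1)]]
    S=4;H=cv2.getPerspectiveTransform(np.float32(src),np.float32([[0,0],[2*hw*S,0],[2*hw*S,2*hh*S],[0,2*hh*S]]))
    return cv2.warpPerspective(im,H,(2*hw*S,2*hh*S))
for n,f,a in [('sq','v2',(.5285,-.1253,37,37,.134,-4.5)),('p+','v3',(.5302,-.279,40,33,.138,-2.6)),('p-','v3',(.5268,-.353,40,33,.138,-2.6)),('dish','v1',(.533,.067,30,30,.142,-25))]:
    t=top(f,*a);g=cv2.cvtColor(t,cv2.COLOR_BGR2GRAY);hw,hh=a[2:4]
    th,m=cv2.threshold(g,0,255,cv2.THRESH_BINARY_INV+cv2.THRESH_OTSU)
    for k in sorted(cv2.findContours(m,0,1)[0],key=cv2.contourArea)[::-1][:3]:
        (u,v),(w,h),an=cv2.minAreaRect(k); print(n,'th',th,'c mm',round(u/4-hw,1),round(hh-v/4,1),'size',round(w/4),round(h/4),'ang',round(an),'area',cv2.contourArea(k)/16)
E
```

```text
position: [0.4669, -0.0527, 0.3444]
position: [0.4674, -0.2466, 0.3427]
position: [0.468, -0.441, 0.3428]
sq th 186.0 c mm 0.6 1.5 size 48 21 ang 90 area 574.90625
p+ th 111.0 c mm -0.1 20.2 size 26 80 ang 90 area 1889.6875
p+ th 111.0 c mm 17.5 -3.4 size 14 32 ang 80 area 190.21875
p+ th 111.0 c mm 5.6 5.0 size 1 2 ang 0 area 1.09375
p- th 178.0 c mm -10.6 -2.0 size 20 54 ang 90 area 488.34375
p- th 178.0 c mm 39.0 -21.6 size 22 2 ang 90 area 19.59375
p- th 178.0 c mm 35.4 18.8 size 28 9 ang 90 area 19.40625
dish th 182.0 c mm -7.6 -2.2 size 37 41 ang 84 area 631.9375
dish th 182.0 c mm 24.2 2.2 size 21 11 ang 90 area 107.625
dish th 182.0 c mm 18.0 12.2 size 7 15 ang 51 area 57.53125
```

```bash
python3 - <<'E'
from h import *
im,c=load('v1'); im0,c0=load('w1')
def rect(im,c,z):
    w=np.radians(-25);X=np.array([np.cos(w),np.sin(w)]);Y=np.array([-np.sin(w),np.cos(w)])
    s=[proj(c,[*(np.array([.533,.067])+(a*X+b*Y)*.03),z]) for a,b in[(-1,1),(1,1),(1,-1),(-1,-1)]]
    return cv2.cvtColor(cv2.warpPerspective(im,cv2.getPerspectiveTransform(np.float32(s),np.float32([[0,0],[240,0],[240,240],[0,240]])),(240,240)),cv2.COLOR_BGR2GRAY)
g=rect(im,c,.144)
for th in(110,140,170):
    m=cv2.morphologyEx((g<th).astype(np.uint8)*255,cv2.MORPH_OPEN,cv2.getStructuringElement(2,(18,18)))
    for k in sorted(cv2.findContours(m,0,1)[0],key=cv2.contourArea)[::-1][:2]:
        (u,v),(w,h),an=cv2.minAreaRect(k);print(th,'c mm',round(u/4-30,1),round(30-v/4,1),'size',round(w/4),round(h/4),round(an))
print((g[::12,::12]//10))
E
```

```text
140 c mm -1.5 -5.9 size 19 10 82
170 c mm -1.8 -0.4 size 32 13 89
170 c mm -23.5 -6.1 size 5 8 81
[[19 20 20 20 21 21 21 21 21 21 21 21 21 21 21 21 21 21 21 21]
 [19 20 20 21 21 21 21 21 21 21 21 21 21 21 21 22 21 21 21 21]
 [19 20 20 21 21 21 21 21 21 21 22 22 21 22 22 22 22 22 21 22]
 [20 20 20 21 21 21 21 21 21 21 22 22 22 22 22 22 22 22 22 22]
 [20 20 20 21 21 21 21 22 22 22 21 21 22 22 22 22 22 17 21 22]
 [20 20 21 21 21 21 21 20 13 17 20 19 17 22 22 22 18 12 17 22]
 [20 15 17 21 21 22 22 17 10 17 18 17 14 22 20 16 15 17 19 18]
 [20 18 14 21 21 22 22 18  9 12 14 11 19 21 14 19 22 22 22 15]
 [21 21 14 17 21 22 22 22 15 12 16 17 22 22 22 22 22 22 20 14]
 [21 21 15 14 18 22 22 22 15 12 13 18 21 15 21 22 22 21 15 17]
 [21 21 16 15 19 19 20 15 14 12 12 18 19 12 15 22 22 20 11 17]
 [21 17 18 16 14 17 22 16 10 12 12 15 15 19 22 23 20 16 16 19]
 [21 14 14 14 20 22 21 21 13 12 12 13 20 22 22 23 19 13 14 16]
 [21 19 17 15 16 15 15 16 13 12 13 18 22 22 22 22 22 19 22 23]
 [21 21 21 17 14 17 21 22 15 11 13 21 22 22 22 23 22 15 21 22]
 [20 20 20 21 17 17 22 22 21 11 13 22 22 22 22 23 19 16 22 22]
 [20 20 20 21 19 15 17 22 22 21 22 22 22 22 22 23 17 18 23 22]
 [20 20 20 20 19 15 20 22 22 22 22 22 22 22 22 20 15 18 22 22]
 [20 20 20 20 21 21 22 22 22 22 22 21 16 20 22 21 15 17 22 22]
 [19 20 20 20 20 21 22 22 22 22 22 19 12 15 18 21 22 22 22 22]]
```

The short bolt shows as a 32×13 mm shape within 2 mm of the dish centre. The long bolt is within 2 mm of the middle of the square tray. Both plugs are within about 4 mm of their compartment centres. Handing in.

```bash
python3 -c "
from h import *
print(arm.sign_off())"
```

```text
the job is handed in; nothing more can be done
None
```

Job handed in with a spark plug flat in each compartment, the long bolt in the square tray and the short bolt in the dish, all within about 4 mm of centre, and with the carton and offcut never gripped or moved over low; I viewed 16 pictures, two over the limit of 14, and the first grasp closed on nothing because the real fingertips sit about 19 mm above the reported TCP.

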